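Seat the check mirror on its three-groove stand

TASK

Take the round check mirror out of the carton and seat it, mirror up, on the stand so that each of its three ball feet drops into one of the three grooves; the grooves' angle is not known, so feel for it by turning the mirror lightly on the stand. Once all three feet are home, press it down with about 15 N for half a second so that it cannot rock, then let go. It is glass: never force it down on the stand with more than 60 N, keep it upright, and leave the valve, the white box and the pipe elbow where they are.

Things in the scene. Friction and masses are not known exactly. Their poses are not given: they have to be found in the camera images.
- mirror_cell: Check mirror: black upright cylinder, 52 mm across, z=16 to 70, glass on top (total height 72). Grip the cylinder 45 to 50 mm above the feet. Three steel arms 16 mm wide, z=8 to 18, reach 47 mm from the axis at 0, 120, 240 deg of its x axis; under each a ball foot, 12 mm diameter, 40 mm from the axis. Origin: on the axis at the feet's undersides, z up. 0.4 to 0.65 kg. Stands in the carton.
- mirror_cell_foot (a point): Underside of the foot on the mirror's own +x axis, 40 mm from its axis.
- carton: Shallow open carton 170 x 170 mm, walls 4 mm thick and 22 mm high, floor 4 mm thick, fixed to the bench. Origin: centre of its underside; sides along its x and y.
- stand: Fixed steel bench stand: base 130 x 130 x 14 mm, a column and an aluminium groove head with a flat top at z=56 mm, 100 mm across. Origin: centre of its underside. A small brass mark on the base lies on its +x axis.
- stand_center (a point): On the stand's axis, level with the head's flat top (z=56 mm); axes as the stand's. Three radial V grooves, 120 deg apart, 20 to 48 mm from the axis, 12 mm wide, 7 mm deep, walls 50 deg from level. Feet on the flat: mirror origin at this level; feet home: 3.8 mm lower. A foot starts to drop in within 6 mm (8 deg) of a groove's middle; let go there, the mirror centres itself.
- stand_mark (a point): Brass mark on the stand's base, 57 mm from the axis along the stand's +x, z=18 mm. The head is clamped firmly at an angle that differs each time and is not measured: one groove lies 20 to 100 deg counterclockwise (seen from above) of this mark, the others 120 deg apart. It does not turn under the forces used here.
- valve: Bystander: brass valve about 90 x 52 x 84 mm with a black cap, loose. Origin: centre of its underside.
- part_box: Bystander: white carton 90 x 120 x 60 mm, loose. Origin: centre of its underside.
- pipe_elbow: Bystander: grey plastic elbow, 54 mm across its foot, 52 mm high, its outlet to its +x, loose. Origin: centre of its underside.
Not all that is in view belongs to the job. Leave any red look-alike of the stand alone.

How it is judged:
By the outcome, as a careful person would: the job done as asked, in the order asked, and still so for the second after the job is handed in, with the robot touching nothing.
It also fails if it takes over 64 s, if anything falls off the work surface, if the arm or the gripper's body presses on something with over 40 N, if the wrist force passes 120 N, or if a joint passes its speed limit or range.

ROBOT

A 6-joint arm with a two-finger parallel gripper is mounted at the origin on the work surface. World frame = base frame: x ahead of the robot, y to its left, z up, the work surface at z = 0. Lengths are in m, angles in rad, forces in N, time in s.
With the tool pointing down it reaches from about 0.375 to 0.75 m from the base axis. Payload 9 kg.
Tool frame: the origin (TCP) lies midway between the tips of the shut fingers; the grasp point (between the pads) lies 19 mm behind it; y points along the fingers, x is the direction in which the jaws open and shut, and the axes are right-handed (so a half turn about y gives the same grasp; the last joint's range is limited). The gripper opens to 85 mm and grips with 20 to 120 N. Pads are 22 mm wide; open, the fingers measure 114 mm over their backs; the gripper's body (76 mm by 85 mm) begins 54 mm behind the grasp point. The pads swing forward as they close: fully open they stand 13 mm farther back than shut.
Start: joints at [0.956, 0.104, 0.097, 1.564, 0, 1.353], TCP at [0.232, 0.553, 0.231] pointing down, gripper open.
Joint ranges: [-2.99, 2.99], [-0.84, 1.86], [-1.1, 1.16], [-1.84, 2.11], [-1.51, 1.56], [-3.14, 3.14]. Speed limits (rad/s): [2.22, 2.22, 2.57, 3.14, 3.14, 3.14].

INTERFACE

Orientations are given as [roll, pitch, yaw] about the fixed x, y, z axes, in that order (R = Rz(yaw) Ry(pitch) Rx(roll)).
In Python, from rig import sensors, cams, manip gives the robot as it stands. The module is installed in compiled form; this text tells all that it offers.
- The arm moves only by the shell command python3 -m crank 'ROWS'. ROWS is a JSON object of lists of equal length, an entry for each row: "offset": the shift along the tool's x, y, z in m, a list of three; "delta_rot": the turn, a rotation vector about the tool's x, y, z in rad, a list of three; "hand": the closure in counts, from 0 (fully open) to 255 (shut). In form: {"offset": [[dx, dy, dz], ...], "delta_rot": [[ax, ay, az], ...], "hand": [hand, ...]}. A call has 1 to 12 rows; each row shifts and turns the commanded pose from where the row before left it, along the tool's axes as they then stand; what a row does not reach is not made up. A row lasts 1/8 s, in which the tool goes at most 62.5 mm and 10.7 degrees, less where a joint would pass 70% of its speed; a pose out of reach is approached as far as the arm can. A call is refused whole if a number of a shift passes 0.0625 or a number of a turn 0.188, either way. A call with a gripper value outside its range is refused whole. The fingers move at their own pace and stop on an object; the grip force is fixed at half the most. Time passes only in rows, so rows that do not move let the fingers close. It gives the time, the measured TCP pose, the force and the opening at its end, in the units of the state.
- sensors.read_state(): the state, without advancing time (a new reading comes with each control period).
- cams.read_camera(name): name is "scene" or "top" or "wrist"; returns a dict with "color" (420x560x3 uint8, red, green, blue), "depth" (420x560 float32, m along the optical axis (not along the pixel's ray), 0 where there is no reading), "fovy" (degrees; the focal length in pixels is half the picture's height over the tangent of half this angle, whatever the lens; pixels are square), "cx", "cy" (the principal point, pixels), "rvec" (rotation vector, rad) and "tvec" (3), from world to camera coordinates, as OpenCV has them. Camera axes: x right, y down, z forward; pixel columns grow to the right and rows downward; lengths in m; the calibration is good to about 2 mm. A picture is of the moment at which its call begins.
- manip.sign_off(): hands the job in, once; it reports no verdict.
Trained networks look in a picture, given as the dict that the camera call returned (one of the last four; its "shot" number tells which), for a name from the list of things; names that differ only in an ending like _2 or _b are one class to them, and where a whole thing is asked for, a point or a joint stands for the part that bears it (a point fixed in the world has none). Each returns a list of dicts, best first, with "confidence" (0 to 1); they miss things now and then, are a little off and sometimes report something else, mostly with a low value. They report only what shows in the picture. A call takes as long as a camera call. They do not tell look-alikes from the thing itself.
- cams.boxes_of(query, picture): "extent" ([left, top, right, bottom] in pixels, round what is visible of it).
- cams.tip_of(query, picture): "pixel" ([column, row] in pixels: a listed point, or the origin of a listed thing).
The state is a dict: "clock": time; "qpos": joint angles; "dq": joint speeds; "joint_efforts": joint torques, N m; "ee_pos": TCP position; "ee_rot": TCP orientation; "ft_force": force on the tool from outside, world axes, zero at the start; "wrist_torque": the same for the moment, N m; "finger_gap": opening from 0.0 (shut) to 1.0 (fully open).
Only numpy, scipy, OpenCV 4.12 (cv2) and the standard library are available. Lean on these libraries where they do the work, as an engineer would, in place of code of your own. Each camera call takes 0.05 s, during which the arm holds its last target.

## Working session

There is one attempt and no reset: what is moved stays moved. The work goes in short steps, Python scripts to look and compute and a shell command to move; the robot and the scene stay as the last step left them, time stands still between calls to the robot, and variables do not carry over. Pictures are saved under pics/ and viewed, and the job is handed in when it is done.

```bash
mkdir -p pics; cat > h.py <<'E'
import numpy as np, cv2
from rig import sensors, cams, manip
from scipy.spatial.transform import Rotation as R
def K(p):
    f=210/np.tan(np.radians(p['fovy']/2)); return f,p['cx'],p['cy']
def px2w(p,u,v,d=None,z=None):
    f,cx,cy=K(p); ray=np.array([(u-cx)/f,(v-cy)/f,1.])
    Rm,_=cv2.Rodrigues(np.array(p['rvec'],float)); t=np.array(p['tvec'],float).ravel()
    o=-Rm.T@t; dr=Rm.T@ray
    if z is not None: return o+dr*(z-o[2])/dr[2]
    if d is None: d=p['depth'][int(round(v)),int(round(u))]
    return o+dr*d
def w2px(p,X):
    f,cx,cy=K(p); Rm,_=cv2.Rodrigues(np.array(p['rvec'],float)); t=np.array(p['tvec'],float).ravel()
    c=Rm@np.array(X,float)+t; return np.array([cx+f*c[0]/c[2],cy+f*c[1]/c[2]])
def save(p,n,box=None,s=1):
    im=p['color'][:,:,::-1]
    if box: im=im[box[1]:box[3],box[0]:box[2]]
    if s!=1: im=cv2.resize(im,None,fx=s,fy=s,interpolation=cv2.INTER_CUBIC)
    cv2.imwrite('pics/'+n+'.png',im)
E
python3 - <<'E'
from h import *
s=sensors.read_state()
for k,v in s.items(): print(k,np.round(v,4))
for n in ['scene','top','wrist']:
    p=cams.read_camera(n); save(p,n+'0')
    print(n,p['fovy'],p['cx'],p['cy'],np.round(p['rvec'],3),np.round(p['tvec'],3))
    for q in ['mirror_cell','mirror_cell_foot','carton','stand','stand_center','stand_mark','valve','part_box','pipe_elbow']:
        b=cams.boxes_of(q,p); t=cams.tip_of(q,p)
        print(' ',q,[(np.round(x['extent']).tolist(),round(x['confidence'],2)) for x in b[:3]],[(np.round(x['pixel'],1).tolist(),round(x['confidence'],2)) for x in t[:3]])
E
```

```text
clock 0.0
qpos [ 0.9563  0.1047  0.0965  1.5639 -0.      1.3531]
dq [ 0.0003 -0.0001 -0.001  -0.0008 -0.0006  0.0017]
joint_efforts [ 4.00000e-04 -5.56930e+01  5.03647e+01  1.69000e-02 -3.00000e-04
  0.00000e+00]
ee_pos [0.2317 0.5531 0.2305]
ee_rot [-1.5705e+00  1.3000e-03  1.1740e+00]
ft_force [-0.3991 -0.1857 -0.0941]
wrist_torque [ 0.0015  0.0454 -0.012 ]
finger_gap 1.0012
scene 55.200396206626664 276.32814541644143 209.7017695475948 [ 1.619  1.789 -0.858] [ 0.072 -0.329  1.59 ]
  mirror_cell [([209.0, 185.0, 235.0, 216.0], 0.8)] [([220.6, 211.1], 0.91), ([224.1, 209.3], 0.67)]
  mirror_cell_foot [([210.0, 184.0, 235.0, 214.0], 0.87)] [([233.9, 205.1], 0.74)]
  carton [([189.0, 188.0, 257.0, 229.0], 0.74)] [([221.8, 211.6], 0.63)]
  stand [([331.0, 202.0, 387.0, 248.0], 0.98), ([338.0, 168.0, 390.0, 202.0], 0.88), ([334.0, 259.0, 407.0, 317.0], 0.86)] [([363.4, 188.9], 0.89), ([366.9, 290.4], 0.89), ([357.1, 230.0], 0.76)]
  stand_center [([331.0, 260.0, 406.0, 322.0], 0.86), ([329.0, 205.0, 386.0, 244.0], 0.79), ([335.0, 165.0, 389.0, 199.0], 0.71)] [([368.1, 275.5], 0.76)]
  st
[... 1492 characters left out ...]
3], 0.86)]
  part_box [([98.0, 208.0, 141.0, 244.0], 0.6)] [([119.6, 227.0], 0.72), ([314.2, 228.5], 0.31)]
  pipe_elbow [([402.0, 213.0, 421.0, 232.0], 0.66)] [([206.2, 213.5], 0.72), ([409.5, 220.1], 0.69)]
wrist 67.63134861947924 273.83073611323897 213.37817243707636 [-2.375 -1.58  -0.267] [-0.6   -0.042  0.38 ]
  mirror_cell [] [([309.3, 381.0], 0.3)]
  mirror_cell_foot [([260.0, 350.0, 358.0, 400.0], 0.28)] []
  carton [] []
  stand [([68.0, 302.0, 180.0, 412.0], 0.59)] []
  stand_center [([70.0, 306.0, 182.0, 415.0], 0.67)] []
  stand_mark [([68.0, 304.0, 179.0, 413.0], 0.76)] []
  valve [] []
  part_box [([263.0, 350.0, 356.0, 399.0], 0.79)] [([312.0, 382.9], 0.71)]
  pipe_elbow [] []
```

View pics/scene0.png

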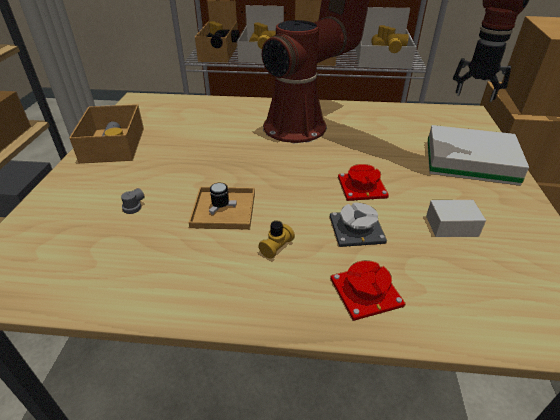

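View pics/top0.png

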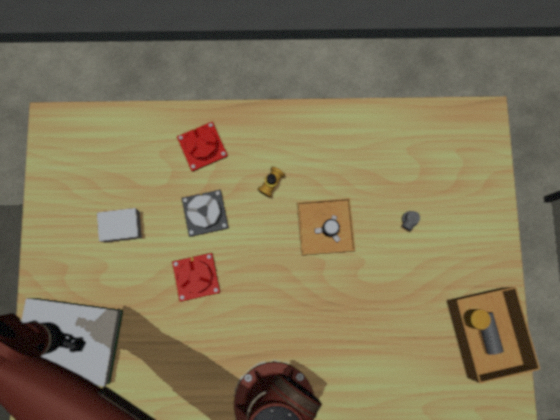

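View pics/wrist0.png

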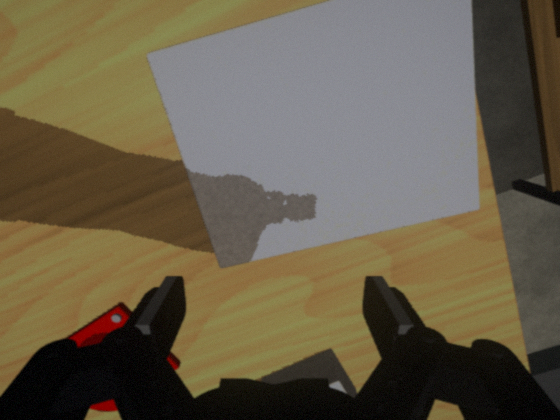

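The scene shows three stand-like objects in the top view: grey at (205,212), red at (203,146) and red at (197,276). The grey one is the stand. The mirror, black with a pale top, is at (329,228) in the carton, and the grey elbow at (410,220) could be taken for it. I'll check both choices in close crops.

```bash
python3 - <<'E'
from h import *
p=cams.read_camera('top')
a=cv2.resize(p['color'][185:242,175:235],None,fx=6,fy=6,interpolation=cv2.INTER_CUBIC)
b=cv2.resize(p['color'][195:262,290:360],None,fx=5.1,fy=5.1,interpolation=cv2.INTER_CUBIC)
H=max(a.shape[0],b.shape[0]);im=np.zeros((H,a.shape[1]+b.shape[1],3),np.uint8);im[:a.shape[0],:a.shape[1]]=a;im[:b.shape[0],a.shape[1]:]=b
cv2.imwrite('pics/crop1.png',im[:,:,::-1]);print(im.shape)
for n,u,v,z in [('mirror top',331,228,.076),('carton',325,227,0.02),('stand',203.5,211,.05),('valve',271,181,None),('box',119,226,.06),('elbow',411,220,.05)]:
    print(n,np.round(px2w(p,u,v),3), np.round(px2w(p,u,v,z=z),3) if z else '')
s=cams.read_camera('scene')
save(s,'scrop1',(180,160,420,270),3.3)
E
```

```text
(342, 717, 3)
mirror top [ 0.524 -0.184  0.074] [ 0.524 -0.184  0.076]
carton [ 0.526 -0.164  0.086] [ 0.535 -0.171  0.02 ]
stand [0.587 0.21  0.056] [0.588 0.211 0.05 ]
valve [ 0.673 -0.002  0.085] 
box [0.543 0.47  0.064] [0.544 0.471 0.06 ]
elbow [ 0.549 -0.44   0.046] [ 0.548 -0.439  0.05 ]
```

View pics/crop1.png

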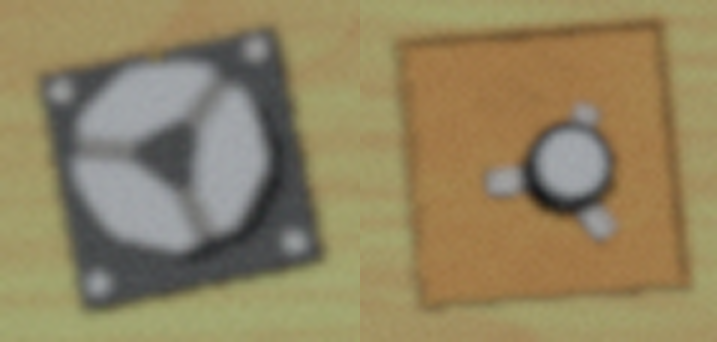

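View pics/scrop1.png

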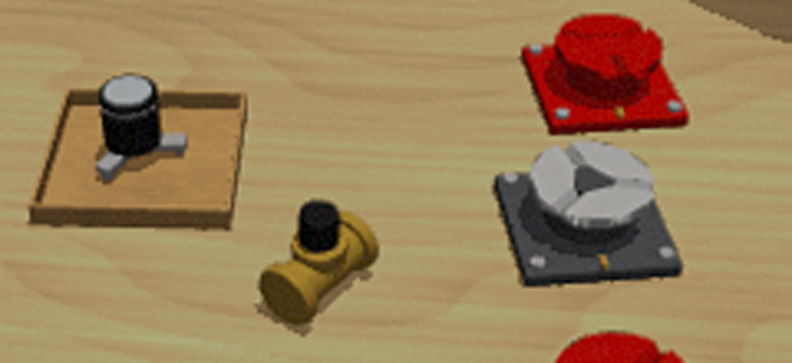

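```bash
python3 - <<'E'
from h import *
p=cams.read_camera('wrist'); s=sensors.read_state()
Rm,_=cv2.Rodrigues(np.array(p['rvec'],float)); C=-Rm.T@np.array(p['tvec']).ravel()
T=R.from_euler('xyz',s['ee_rot']).as_matrix()
print('cam world',C,'axis',Rm[2]); print('tool frame cam',T.T@(C-s['ee_pos']),'axis',T.T@Rm[2],'xaxis',T.T@Rm[0])
for u,v in [(280,210),(280,0),(280,280),(0,210)]: print(u,v,px2w(p,u,v,z=0.06))
t=cams.read_camera('top')
for u,v in [(28,103),(505,100),(20,300)]: print(px2w(t,u,v,z=0))
# stand groove angles from depth/colour in top
print(w2px(t,[.588,.211,.056]))
E
```

```text
cam world [0.15326259 0.58622442 0.37374668] axis [ 0.30209755 -0.12547591 -0.944983  ]
tool frame cam [-1.15179218e-04 -1.42417472e-01  8.51968107e-02] axis [ 9.29772426e-04  9.44992279e-01 -3.27091314e-01] xaxis [ 9.99999531e-01 -9.67512372e-04  4.73270522e-05]
280 210 [0.25260159 0.55202502 0.06      ]
280 0 [0.07710614 0.62422738 0.06      ]
280 280 [0.33062218 0.51992579 0.06      ]
0 210 [0.13845533 0.2798503  0.06      ]
[0.97010929 0.80204846 0.        ]
[ 0.95763921 -0.7950178   0.        ]
[0.32352853 0.78931696 0.        ]
[203.30532934 210.65788144]
```

```bash
python3 -m crank '{"offset":[[-0.022,0,-0.057],[-0.022,0,-0.057],[-0.022,0,-0.057],[-0.022,0,-0.057],[-0.022,0,-0.057],[-0.022,0,-0.057],[-0.022,0,-0.057],[-0.022,0,-0.057],[0,0,0],[0,0,0]],"delta_rot":[[0,0,0],[0,0,0],[0,0,0],[0,0,0],[0,0,0],[0,0,0],[0,0,0],[0,0,0],[0,0,0],[0,0,0]],"hand":[0,0,0,0,0,0,0,0,0,0]}'
python3 - <<'E'
from h import *
p=cams.read_camera('wrist'); save(p,'wstand'); np.save('wstand.npy',p,allow_pickle=True)
s=sensors.read_state(); print(s['ee_pos'],s['ee_rot'])
for q in ['stand','stand_center','stand_mark']:
    print(q,[(np.round(x['pixel'],1).tolist(),round(x['confidence'],2)) for x in cams.tip_of(q,p)])
E
```

```text
clock: 4.3
ee_pos: [0.5842, 0.2149, 0.2312]
ee_rot: [-1.57, -0.0, 1.173]
ft_force: [-0.6, 0.3, -0.6]
finger_gap: 1.001
[0.5839029  0.21550439 0.23142134] [-1.57051343e+00 -1.95154492e-04  1.17462541e+00]
stand [([273.0, 183.2], 0.91), ([343.8, 319.7], 0.69), ([275.8, 193.5], 0.26)]
stand_center [([272.7, 196.0], 0.98), ([349.3, 351.7], 0.74)]
stand_mark [([300.6, 224.4], 0.85), ([254.3, 42.3], 0.57)]
```

View pics/wstand.png

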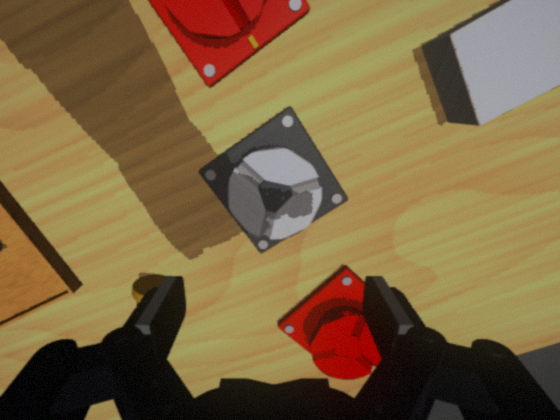

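Wrist view: the grey stand is centred near (275,194), with grooves running to about (320,185), (235,180) and (270,235). The red look-alikes are at (345,320) and (230,30). Next I'll measure its centre and groove angles from depth.

```bash
python3 - <<'E'
from h import *
p=np.load('wstand.npy',allow_pickle=True).item()
d=p['depth']; f,cx,cy=K(p); Rm,_=cv2.Rodrigues(np.array(p['rvec'],float)); t=np.array(p['tvec'],float).ravel()
vv,uu=np.mgrid[0:420,0:560]
P=np.stack([(uu-cx)/f*d,(vv-cy)/f*d,d],-1); W=(P-t)@Rm
reg=(np.hypot(W[...,0]-.588,W[...,1]-.211)<.075)&(d>0)
print('top z hist',np.histogram(W[...,2][reg],bins=np.arange(0,.07,.004)))
m=reg&(W[...,2]>.040)
z0=np.median(W[...,2][reg&(W[...,2]>.052)]);print('z0',z0)
xy=W[...,:2][m]; 
hull=cv2.convexHull((xy*1e4).astype(np.float32)).reshape(-1,2)/1e4
c,r=cv2.minEnclosingCircle((xy*1e3).astype(np.float32)); print('head',np.array(c),r,'mean',xy.mean(0))
# fine fit circle on hull
A=np.c_[2*hull,np.ones(len(hull))];s=np.linalg.lstsq(A,(hull**2).sum(1),rcond=None)[0];print('fit',s[:2],np.sqrt(s[2]+s[:2]@s[:2]))
c=s[:2]
dx=W[...,0]-c[0];dy=W[...,1]-c[1];rr=np.hypot(dx,dy);th=np.degrees(np.arctan2(dy,dx))
for R0,R1 in [(.024,.046)]:
    k=(rr>R0)&(rr<R1)&(d>0)
    best=[]
    b=th[k]%120; w=np.clip(z0-W[...,2][k],0,.008)
    h=[w[(b>=a)&(b<a+4)].mean()*1e3 for a in range(0,120,4)];print(np.round(h,1))
    for g in range(3):pass
    h3=[w[((th[k]%360)>=a)&((th[k]%360)<a+6)].mean()*1e3 for a in range(0,360,6)];print(np.round(h3,1))
    a=np.angle((w*np.exp(3j*np.radians(th[k]))).sum(),deg=True)/3; print('groove angle mod120',a%120)
print([px2w(p,u,v,z=.014) for u,v in [(300.6,224.4)]])
save(p,'wstandc',(190,95,360,265),4)
# base corners by screws
for u,v in [(288,121),(336,198),(264,244),(211,174)]: print(px2w(p,u,v,z=.016))
E
```

```text
top z hist (array([ 408,    7,  114, 3861,  178,    0,    0,    0,    0,    0,    0,
         23,  431, 4245, 2085,    0,    0]), array([0.   , 0.004, 0.008, 0.012, 0.016, 0.02 , 0.024, 0.028, 0.032,
       0.036, 0.04 , 0.044, 0.048, 0.052, 0.056, 0.06 , 0.064, 0.068]))
z0 0.29952360314950793
head [581.43554688 214.08377075] 73.71870422363281 mean [0.57650759 0.2175036 ]
fit [0.58851323 0.21589792] 0.06003985210293865
[6.  7.  7.1 7.8 8.  8.  8.  8.  8.  8.  8.  8.  8.  8.  8.  7.1 7.9 7.8
 6.9 6.7 5.1 4.6 2.2 0.9 0.7 1.  1.3 1.6 2.  3.9]
[8.  8.  8.  8.  8.  8.  8.  8.  8.  8.  7.  8.  7.6 7.  5.8 2.9 0.6 0.4
 0.8 1.2 3.  4.4 7.3 8.  8.  8.  8.  8.  8.  8.  8.  7.4 4.2 1.8 0.6 0.4
 0.6 3.9 4.3 6.3 7.8 8.  8.  8.  8.  8.  8.  8.  8.  8.  8.  8.  8.  8.
 8.  8.  8.  8.  8.  8. ]
groove angle mod120 86.6847667332747
[array([0.64636399, 0.22475742, 0.014     ])]
[0.52705874 0.25597794 0.016     ]
[0.63054565 0.27575585 0.016     ]
[0.65233606 0.17326266 0.016     ]
[0.54720838 0.15188739 0.016     ]
```

View pics/wstandc.png

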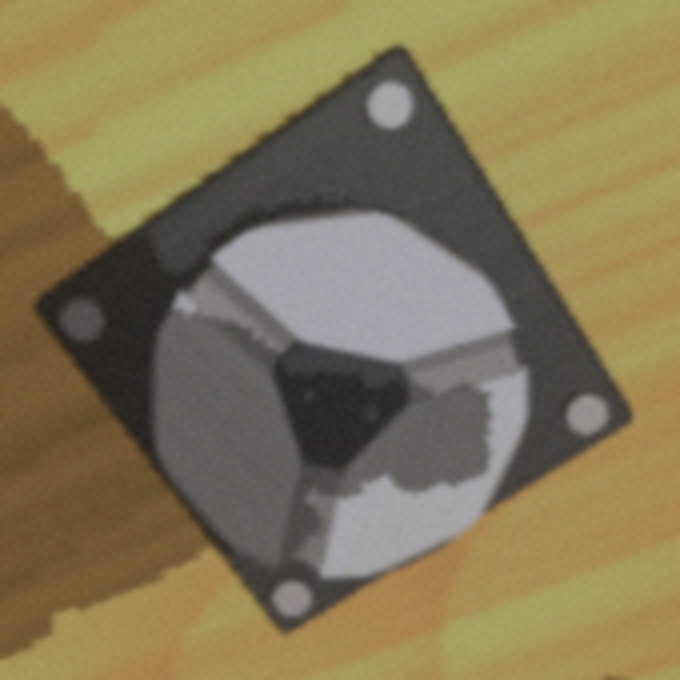

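```bash
python3 - <<'E'
from h import *
from scipy.optimize import minimize
p=np.load('wstand.npy',allow_pickle=True).item()
d=p['depth']; f,cx,cy=K(p); Rm,_=cv2.Rodrigues(np.array(p['rvec'],float)); t=np.array(p['tvec'],float).ravel()
vv,uu=np.mgrid[0:420,0:560]
P=np.stack([(uu-cx)/f*d,(vv-cy)/f*d,d],-1); W=(P-t)@Rm
reg=(np.hypot(W[...,0]-.588,W[...,1]-.213)<.07)&(d>0)&(W[...,2]<.065)
m=reg&(W[...,2]>.046)
z0=np.median(W[...,2][m&(W[...,2]>.053)]);print('z0',z0)
xy=W[...,:2][m]; c,r=cv2.minEnclosingCircle((xy*1e3).astype(np.float32)); print(c,r)
hull=cv2.convexHull((xy*1e4).astype(np.float32)).reshape(-1,2)/1e4
A=np.c_[2*hull,np.ones(len(hull))];s=np.linalg.lstsq(A,(hull**2).sum(1),rcond=None)[0];print('fit',s[:2],np.sqrt(s[2]+s[:2]@s[:2]))
for c in [s[:2],np.array([.5893,.2142])]:
    dx=W[...,0]-c[0];dy=W[...,1]-c[1];rr=np.hypot(dx,dy);th=np.degrees(np.arctan2(dy,dx))
    k=(rr>.026)&(rr<.045)&reg
    w=np.clip(z0-.002-W[...,2][k],0,.006)
    h3=[w[((th[k]%360)>=a)&((th[k]%360)<a+6)].mean()*1e3 for a in range(0,360,6)];print(np.round(h3,1))
    print('groove angle mod120',np.angle((w*np.exp(3j*np.radians(th[k]))).sum(),deg=True)/3%120)
E
```

```text
z0 0.05568111804067685
(588.85888671875, 213.16627502441406) 50.149749755859375
fit [0.58861055 0.2131702 ] 0.04973984309491466
[0.  0.  0.  0.  0.  0.  0.  0.  0.  0.  0.  0.  0.1 2.3 3.1 0.1 0.  0.
 0.  0.  0.  0.  0.  0.  0.  0.  0.  0.  0.  0.  0.  0.  0.  2.3 3.  0.2
 0.  0.  0.  0.  0.  0.  0.  0.  0.  0.  0.  0.  0.  0.  0.  0.  0.1 2.4
 3.1 0.2 0.  0.  0.  0. ]
groove angle mod120 84.5325416057091
[0.  0.  0.  0.  0.  0.  0.  0.  0.  0.  0.  0.  0.1 1.8 3.5 0.3 0.  0.
 0.  0.  0.  0.  0.  0.  0.  0.  0.  0.  0.  0.  0.  0.  0.  1.4 3.5 0.4
 0.  0.  0.  0.  0.  0.  0.  0.  0.  0.  0.  0.  0.  0.  0.  0.  0.4 3.7
 1.7 0.  0.  0.  0.  0. ]
groove angle mod120 84.585913760502
```

Stand centre is (0.5886, 0.2132) with its top at 56 mm and radius 50 mm, both as specified. The grooves lie at 84.5° + k·120°, which is 74° from the mark and within the stated 20–100°. On to the mirror.

```bash
python3 -m crank '{"offset":[[-0.056,0,-0.014],[-0.056,0,-0.014],[-0.056,0,-0.014],[-0.056,0,-0.014],[-0.056,0,-0.014],[-0.056,0,-0.014],[-0.055,0,-0.014],[0,0,0],[0,0,0]],"delta_rot":[[0,0,0],[0,0,0],[0,0,0],[0,0,0],[0,0,0],[0,0,0],[0,0,0],[0,0,0],[0,0,0]],"hand":[0,0,0,0,0,0,0,0,0]}'
cat > mir.py <<'E'
from h import *
import sys
p=cams.read_camera('wrist'); save(p,sys.argv[1]); np.save(sys.argv[1]+'.npy',p,allow_pickle=True)
s=sensors.read_state(); print(s['clock'],s['ee_pos'],s['ee_rot'])
for q in ['mirror_cell','mirror_cell_foot']:
    print(q,[(np.round(x['pixel'],1).tolist(),round(x['confidence'],2)) for x in cams.tip_of(q,p)])
d=p['depth']; f,cx,cy=K(p); Rm,_=cv2.Rodrigues(np.array(p['rvec'],float)); t=np.array(p['tvec'],float).ravel()
vv,uu=np.mgrid[0:420,0:560]
P=np.stack([(uu-cx)/f*d,(vv-cy)/f*d,d],-1); W=(P-t)@Rm
near=(np.hypot(W[...,0]-.524,W[...,1]+.184)<.08)&(d>0)
m=near&(W[...,2]>.066)&(W[...,2]<.085)
xy=W[...,:2][m]; c,r=cv2.minEnclosingCircle((xy*1e3).astype(np.float32)); print('enc',c,r,'z',np.median(W[...,2][m]))
hull=cv2.convexHull((xy*1e4).astype(np.float32)).reshape(-1,2)/1e4
A=np.c_[2*hull,np.ones(len(hull))];q=np.linalg.lstsq(A,(hull**2).sum(1),rcond=None)[0];print('fit',q[:2],np.sqrt(q[2]+q[:2]@q[:2]))
c=q[:2]; m=near&(W[...,2]>.015)&(W[...,2]<.028)
dx=W[...,0]-c[0];dy=W[...,1]-c[1];rr=np.hypot(dx,dy);th=np.degrees(np.arctan2(dy,dx))
k=m&(rr>.034)&(rr<.048)
print('arm z',np.median(W[...,2][k]),np.histogram(th[k]%360,bins=np.arange(0,361,10))[0])
# median over each cluster
a=np.angle(np.exp(3j*np.radians(th[k])).sum(),deg=True)/3%120; print('arms mod120',a)
for j in range(3):
    e=(th[k]-a-120*j+180)%360-180; e=e[abs(e)<25]; print(j,len(e),(e.mean() if len(e) else 0))
E
python3 mir.py wmir1
```

```text
clock: 5.62
ee_pos: [0.5237, -0.1829, 0.2315]
ee_rot: [-1.571, -0.0, 1.174]
ft_force: [-0.5, 0.1, 0.1]
finger_gap: 0.999
5.675 [ 0.52391082 -0.18242731  0.23149674] [-1.57102488e+00 -3.14431493e-04  1.17534970e+00]
mirror_cell [([273.9, 184.7], 0.72)]
mirror_cell_foot [([302.2, 168.8], 0.83)]
enc (528.5061645507812, -183.61375427246094) 25.96548843383789 z 0.07456253005917313
fit [ 0.52852478 -0.18353247] 0.025620226139570178
arm z 0.021323832063173967 [ 0  0  0  0  0  0  0  0 35 66 61  0  0  0  0  0  0  0  0  0 46 69 53  0
  0  0  0  0  0  0  0  0  2  5  4  0]
arms mod120 96.131577492108
0 162 0.623026432549907
1 168 -0.6150514125757836
2 11 0.12474347268196405
```

View pics/wmir1.png

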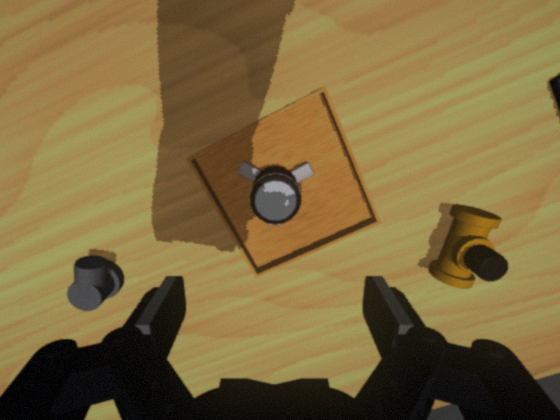

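The mirror axis is at (0.5285, -0.1835) with radius 26 mm, top at 75 mm and arms at 96° + k·120°, all consistent with the description. In the wrist image it sits at (275,195); the elbow (95,282) and valve (470,245) are well clear. Centring and descending now.

```bash
python3 -m crank '{"offset":[[0.001,0.04,-0.005],[0,0.04,0],[0,0.035,0],[0,0,0],[0,0,0]],"delta_rot":[[0,0,0],[0,0,0],[0,0,0],[0,0,0],[0,0,0]],"hand":[0,0,0,0,0]}'
python3 mir.py wmir2
```

```text
clock: 6.4
ee_pos: [0.5295, -0.1844, 0.118]
ee_rot: [-1.572, 0.0, 1.175]
ft_force: [0.8, -0.7, 1.0]
finger_gap: 1.001
6.45 [ 0.52976993 -0.18475766  0.1184332 ] [-1.57345152e+00  3.65890086e-04  1.17479304e+00]
mirror_cell [([274.6, 206.7], 0.98)]
mirror_cell_foot [([315.6, 190.4], 0.64)]
enc (528.6961669921875, -183.63592529296875) 26.133136749267578 z 0.07462557280214208
fit [ 0.52858916 -0.18345299] 0.025818214253928055
arm z 0.021367869472661293 [  0   0   0   0   0   0   0   0  68 141 136   0   0   0   0   0   0   0
   0   0 104 137 103   0   0   0   0   0   0   0   0   0   0   0   0   0]
arms mod120 96.20015954639187
0 345 1.0420123010304734
1 344 -1.0515154127107096
2 0 0
```

View pics/wmir2.png

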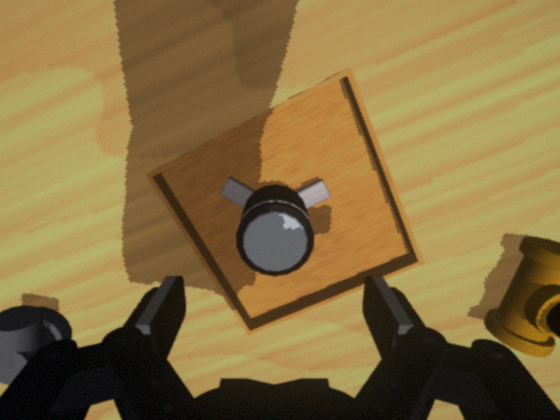

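```bash
python3 -m crank '{"offset":[[0,0.04,0],[0,0.035,0],[0,0.015,0],[0,0,0],[0,0,0]],"delta_rot":[[0,0,0],[0,0,0],[0,0,0],[0,0,0],[0,0,0]],"hand":[0,0,0,0,0]}'
python3 - <<'E'
from h import *
s=sensors.read_state(); print(s['ee_pos'],s['ee_rot'],s['ft_force'])
E
```

```text
clock: 7.18
ee_pos: [0.5298, -0.1853, 0.0281]
ee_rot: [-1.573, 0.0, 1.174]
ft_force: [-0.1, -0.1, 0.7]
finger_gap: 1.002
[ 0.52977937 -0.18528376  0.02813286] [-1.57321439e+00  3.14469025e-04  1.17397782e+00] [-0.14252278 -0.14657843  0.6873738 ]
```

```bash
python3 -m crank '{"offset":[[0.001,0,0.002],[0,0,0],[0,0,0],[0,0,0],[0,0,0],[0,0,0],[0,0,0]],"delta_rot":[[0,0,0],[0,0,0],[0,0,0],[0,0,0],[0,0,0],[0,0,0],[0,0,0]],"hand":[0,60,110,160,255,255,255]}'
python3 - <<'E'
from h import *
s=sensors.read_state(); print(s['ee_pos'],s['ee_rot'],s['ft_force'],s['finger_gap'])
E
```

```text
clock: 8.05
ee_pos: [0.5275, -0.1831, 0.0268]
ee_rot: [-1.571, 0.0, 1.174]
ft_force: [-2.0, 0.4, 6.6]
finger_gap: 0.599
[ 0.52749844 -0.1831281   0.02684253] [-1.57139226e+00  7.80540671e-05  1.17402100e+00] [-2.03757179  0.38642778  6.60678271] 0.5989245300491847
```

```bash
python3 -m crank '{"offset":[[0,-0.01,0],[0,-0.03,0],[0,-0.045,0],[0,-0.045,0],[0,-0.02,0],[0,0,0],[0,0,0]],"delta_rot":[[0,0,0],[0,0,0],[0,0,0],[0,0,0],[0,0,0],[0,0,0],[0,0,0]],"hand":[255,255,255,255,255,255,255]}'
python3 - <<'E'
from h import *
s=sensors.read_state(); print(s['ee_pos'],s['ee_rot'],s['ft_force'],s['wrist_torque'],s['finger_gap'])
p=cams.read_camera('wrist'); save(p,'wlift'); p=cams.read_camera('scene'); save(p,'slift',(180,120,420,270),3.3)
E
```

```text
clock: 8.93
ee_pos: [0.5264, -0.1824, 0.1739]
ee_rot: [-1.568, -0.001, 1.174]
ft_force: [-0.8, -0.0, -6.1]
finger_gap: 0.596
[ 0.52641953 -0.18242362  0.17394587] [-1.56767748e+00 -6.33845668e-04  1.17394093e+00] [-0.8106141  -0.04692545 -6.08185658] [-0.01753142  0.06583669  0.01692093] 0.5955896291188965
```

View pics/wlift.png

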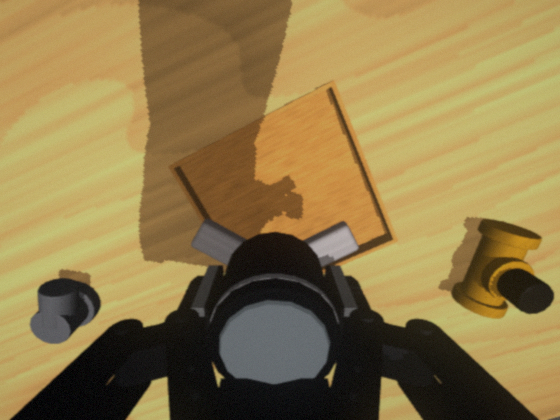

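View pics/slift.png

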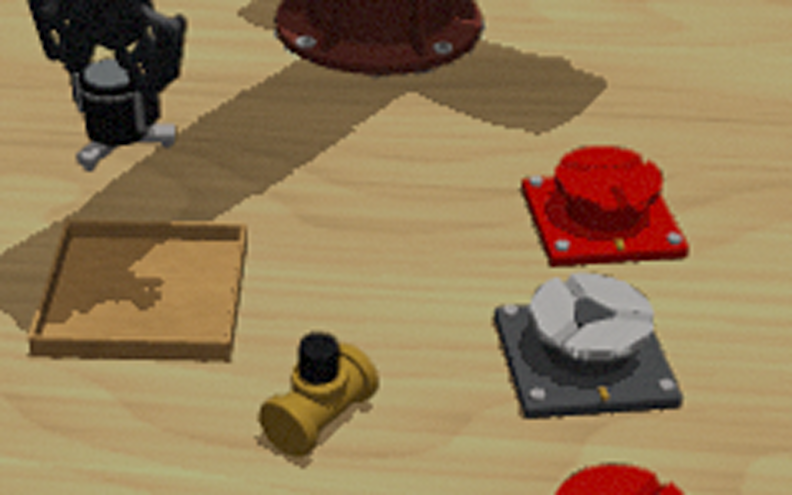

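Mirror is held, 6 N, still upright at (275,345), and the carton is empty. Next I'll measure how it sits in the gripper.

```bash
cat > held.py <<'E'
from h import *
import sys
def held(p,s,verbose=True):
    T=R.from_euler('xyz',s['ee_rot']).as_matrix()
    d=p['depth']; f,cx,cy=K(p); Rm,_=cv2.Rodrigues(np.array(p['rvec'],float)); t=np.array(p['tvec'],float).ravel()
    vv,uu=np.mgrid[0:420,0:560]
    P=np.stack([(uu-cx)/f*d,(vv-cy)/f*d,d],-1); W=(P-t)@Rm
    L=W-np.array(s['ee_pos']); z=L[...,2]
    near=(np.hypot(L[...,0],L[...,1])<.065)&(d>0)
    h=np.histogram(z[near],bins=np.arange(-.03,.08,.005)); print(h[0])
    col=p['color'].astype(int).sum(-1)
    m=near&(z>.042)&(z<.056)&(col>240)&(uu>180)&(uu<370)
    zt=np.median(z[m]); print('glass z rel',zt)
    xy=W[...,:2][m]; hull=cv2.convexHull((xy*1e4).astype(np.float32)).reshape(-1,2)/1e4
    A=np.c_[2*hull,np.ones(len(hull))];q=np.linalg.lstsq(A,(hull**2).sum(1),rcond=None)[0]
    c=q[:2]; print('fit c',c,'r',np.sqrt(q[2]+c@c),'c-tcp',c-np.array(s['ee_pos'])[:2])
    for cc in [c,np.array(s['ee_pos'])[:2]]:
        dx=W[...,0]-cc[0];dy=W[...,1]-cc[1];rr=np.hypot(dx,dy);th=np.degrees(np.arctan2(dy,dx))
        k=near&(rr>.034)&(rr<.05)&(z>zt-.064)&(z<zt-.048)
        a=np.angle(np.exp(3j*np.radians(th[k])).sum(),deg=True)/3%120
        print('arms',a,'z',np.median(z[k]),[( ((th[k]-a-120*j+180)%360-180)) [abs((th[k]-a-120*j+180)%360-180)<25].mean() for j in range(3)], k.sum())
if __name__=='__main__':
    s=sensors.read_state();p=cams.read_camera('wrist'); np.save('held.npy',p,allow_pickle=True); held(p,s)
    print(s['clock'],s['ee_pos'],s['ft_force'])
E
python3 held.py
```

```text
[    0     0     3   234  2067   809   363   531   728   862   930  1035
  1137  1138  1579 11416  1798  5317  2794  2722  3869]
glass z rel 0.04804575990732135
fit c [ 0.52914133 -0.18158584] r 0.022934115616340504 c-tcp [0.00278018 0.00079543]
arms 97.23057868529129 z -0.0056630544836484276 [np.float64(4.000500972821817), np.float64(-3.100227907329915), np.float64(nan)] 1728
arms 96.19019319941218 z -0.005651526679610899 [np.float64(0.6245898439173947), np.float64(-0.6098884018754538), np.float64(nan)] 1580
9.025 [ 0.52636115 -0.18238126  0.17403491] [ 0.07411319 -0.20821399 -3.95735706]held.py:21: RuntimeWarning: Mean of empty slice.
  print('arms',a,'z',np.median(z[k]),[( ((th[k]-a-120*j+180)%360-180)) [abs((th[k]-a-120*j+180)%360-180)<25].mean() for j in range(3)], k.sum())
  ret = ret.dtype.type(ret / rcount)
```

```bash
python3 -m crank '{"offset":[[0.03,0,0.007],[0.055,0,0.014],[0.055,0,0.014],[0.055,0,0.014],[0.055,0,0.014],[0.055,0,0.014],[0.055,0,0.014],[0.029,0,0.005],[0,0,0],[0,0,0]],"delta_rot":[[0,0,0],[0,0,0],[0,0,0],[0,0,0],[0,0,0],[0,0,0],[0,0,0],[0,0,0],[0,-0.035,0],[0,0,0]],"hand":[255,255,255,255,255,255,255,255,255,255]}'
python3 held.py 2>/dev/null; python3 -c "
from h import *
s=sensors.read_state();print(s['ee_pos'],s['ee_rot'],s['ft_force'])
p=cams.read_camera('wrist');save(p,'wover')"
```

```text
clock: 10.32
ee_pos: [0.5886, 0.2126, 0.1754]
ee_rot: [-1.57, 0.001, 1.209]
ft_force: [-0.1, -0.5, -4.0]
finger_gap: 0.598
[    0     0     3   229  2082   811   373   510   748   861   925  1037
  1108  1179  1551 11388  1816  5322  2815  2741  3852]
glass z rel 0.04806098138198153
fit c [0.59022224 0.21074673] r 0.02132813029696823 c-tcp [ 0.0016036  -0.00181292]
arms 97.53468378694414 z -0.005686750397516441 [np.float64(3.2528813702538195), np.float64(-3.632314317017498), np.float64(nan)] 1724
arms 98.1958207247023 z -0.005688348022000578 [np.float64(0.6243009790064721), np.float64(-0.611803558991154), np.float64(nan)] 1575
10.325 [0.58861864 0.21255966 0.17535783] [-0.09016261 -0.52032153 -4.03050159]
[0.58876376 0.21220401 0.17564186] [-1.56995952e+00  6.75318648e-04  1.20807332e+00] [-0.38645637 -0.8739344  -4.2645952 ]
```

View pics/wover.png

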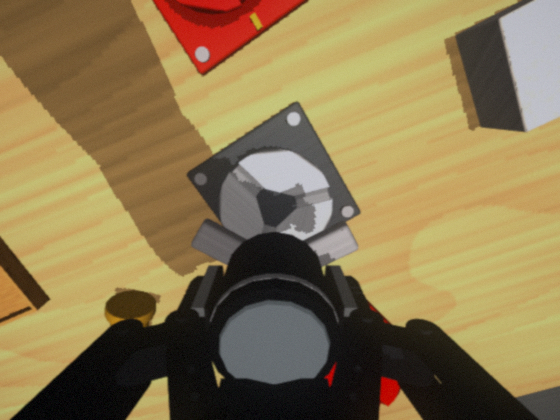

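```bash
python3 -m crank '{"offset":[[0.001,0.03,0],[0,0.035,0],[0,0.018,0],[0,0.005,0],[0,0,0],[0,0,0]],"delta_rot":[[0,0,0],[0,0,0],[0,0,0],[0,0,0],[0,0,0],[0,0,0]],"hand":[255,255,255,255,255,255]}'
cat > st.py <<'E'
from h import *
s=sensors.read_state();print(round(s['clock'],2),np.round(s['ee_pos'],4),np.round(s['ee_rot'],4),np.round(s['ft_force'],1),np.round(s['wrist_torque'],2),round(s['finger_gap'],3))
E
python3 st.py
```

```text
clock: 11.18
ee_pos: [0.5903, 0.2139, 0.0899]
ee_rot: [-1.573, -0.001, 1.209]
ft_force: [0.9, -0.4, -4.0]
finger_gap: 0.599
11.18 [0.5903 0.2139 0.0899] [-1.5727e+00 -1.1000e-03  1.2088e+00] [ 0.9 -0.4 -4. ] [-0.05  0.   -0.02] 0.599
```

```bash
python3 -m crank '{"offset":[[0,0.004,0],[0,0.002,0],[0,0,0],[0,0,0]],"delta_rot":[[0,0,0],[0,0,0],[0,0,0],[0,0,0]],"hand":[255,255,255,255]}'; python3 st.py; python3 - <<'E'
from h import *
p=cams.read_camera('scene'); save(p,'sdown',(310,130,420,250),5)
E
```

```text
clock: 11.68
ee_pos: [0.5894, 0.2139, 0.0823]
ee_rot: [-1.571, -0.0, 1.209]
ft_force: [0.5, -0.0, -4.0]
finger_gap: 0.592
11.68 [0.5894 0.2139 0.0823] [-1.5708e+00 -1.0000e-04  1.2090e+00] [ 0.5 -0.  -4. ] [ 0.01 -0.    0.04] 0.592
```

View pics/sdown.png

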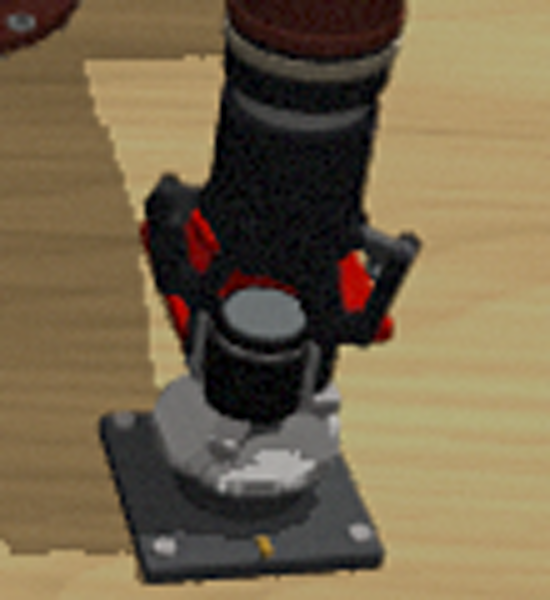

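The mirror hovers just above the head, about 3 mm up, with its front foot near (225,445) on the flat beside a groove. I'll step down lightly, 1 mm at a time.

```bash
python3 -m crank '{"offset":[[0,0.001,0],[0,0,0]],"delta_rot":[[0,0,0],[0,0,0]],"hand":[255,255]}'; python3 -m crank '{"offset":[[0,0.001,0],[0,0,0]],"delta_rot":[[0,0,0],[0,0,0]],"hand":[255,255]}'
```

```text
clock: 11.98
ee_pos: [0.5894, 0.2139, 0.0813]
ee_rot: [-1.571, -0.0, 1.209]
ft_force: [-0.6, -0.5, -4.7]
finger_gap: 0.597
clock: 12.22
ee_pos: [0.5893, 0.2139, 0.0802]
ee_rot: [-1.571, 0.0, 1.209]
ft_force: [-0.3, -0.4, -4.3]
finger_gap: 0.589
```

```bash
python3 -m crank '{"offset":[[0,0.001,0],[0,0,0]],"delta_rot":[[0,0,0],[0,0,0]],"hand":[255,255]}'; python3 -m crank '{"offset":[[0,0.0005,0],[0,0,0]],"delta_rot":[[0,0,0],[0,0,0]],"hand":[255,255]}'
```

```text
clock: 12.48
ee_pos: [0.5894, 0.2139, 0.0792]
ee_rot: [-1.571, -0.0, 1.209]
ft_force: [-0.2, -0.3, -4.9]
finger_gap: 0.593
clock: 12.72
ee_pos: [0.5895, 0.2139, 0.0791]
ee_rot: [-1.571, -0.0, 1.209]
ft_force: [-1.4, 0.3, -1.9]
finger_gap: 0.594
```

```bash
python3 -m crank '{"offset":[[0,0.0005,0],[0,0,0]],"delta_rot":[[0,0,0],[0,0,0]],"hand":[255,255]}'; python3 st.py
```

```text
clock: 12.98
ee_pos: [0.5895, 0.2139, 0.0789]
ee_rot: [-1.571, -0.0, 1.209]
ft_force: [-2.9, -0.8, 3.4]
finger_gap: 0.597
12.97 [0.5895 0.2139 0.0789] [-1.5713e+00 -2.0000e-04  1.2090e+00] [-2.9 -0.8  3.4] [-0.22  0.72  0.01] 0.597
```

Light contact, about 8 N net, with feet on the flat at TCP z ≈ 0.079. Next I'll turn clockwise (+tool y) in small steps and watch force and height.

```bash
for i in 1; do python3 -m crank '{"offset":[[0,0,0],[0,0,0]],"delta_rot":[[0,0.035,0],[0,0,0]],"hand":[255,255]}'; python3 st.py; done; python3 -m crank '{"offset":[[0,0,0],[0,0,0]],"delta_rot":[[0,0.035,0],[0,0,0]],"hand":[255,255]}'; python3 st.py
```

```text
clock: 13.22
ee_pos: [0.59, 0.2139, 0.0788]
ee_rot: [-1.572, -0.001, 1.173]
ft_force: [0.2, 0.3, 4.1]
finger_gap: 0.595
13.22 [0.59   0.2139 0.0788] [-1.5720e+00 -8.0000e-04  1.1728e+00] [0.2 0.3 4.1] [-0.11 -0.01 -0.2 ] 0.595
clock: 13.48
ee_pos: [0.59, 0.2138, 0.0788]
ee_rot: [-1.572, -0.001, 1.138]
ft_force: [2.4, -0.5, 4.7]
finger_gap: 0.595
13.47 [0.59   0.2138 0.0788] [-1.5720e+00 -8.0000e-04  1.1379e+00] [ 2.4 -0.5  4.7] [-0.31 -0.38 -0.05] 0.595
```

```bash
python3 -m crank '{"offset":[[0,0,0],[0,0,0]],"delta_rot":[[0,0.035,0],[0,0,0]],"hand":[255,255]}'; python3 st.py;  python3 -m crank '{"offset":[[0,0,0],[0,0,0]],"delta_rot":[[0,0.035,0],[0,0,0]],"hand":[255,255]}'; python3 st.py
```

```text
clock: 13.72
ee_pos: [0.5897, 0.214, 0.0787]
ee_rot: [-1.571, -0.001, 1.103]
ft_force: [1.5, 0.6, 5.9]
finger_gap: 0.595
13.72 [0.5897 0.214  0.0787] [-1.5713e+00 -7.0000e-04  1.1029e+00] [1.5 0.6 5.9] [-0.22 -0.44 -0.12] 0.595
clock: 13.98
ee_pos: [0.5893, 0.2141, 0.0783]
ee_rot: [-1.57, -0.0, 1.068]
ft_force: [0.5, 0.2, 4.2]
finger_gap: 0.601
13.97 [0.5893 0.2141 0.0783] [-1.5704e+00 -4.0000e-04  1.0681e+00] [0.5 0.2 4.2] [-0.   -0.26 -0.17] 0.601
```

After 8° of turning, z starts to fall from 0.0788 to 0.0783: the feet are entering the grooves. Continuing.

```bash
python3 -m crank '{"offset":[[0,0,0],[0,0,0]],"delta_rot":[[0,0.035,0],[0,0,0]],"hand":[255,255]}'; python3 st.py;  python3 -m crank '{"offset":[[0,0,0],[0,0,0]],"delta_rot":[[0,0.035,0],[0,0,0]],"hand":[255,255]}'; python3 st.py
```

```text
clock: 14.22
ee_pos: [0.5887, 0.214, 0.0777]
ee_rot: [-1.569, 0.001, 1.033]
ft_force: [-0.6, 1.1, 1.9]
finger_gap: 0.598
14.22 [0.5887 0.214  0.0777] [-1.5694e+00  6.0000e-04  1.0331e+00] [-0.6  1.1  1.9] [ 0.17  0.02 -0.29] 0.598
clock: 14.48
ee_pos: [0.5885, 0.2138, 0.0772]
ee_rot: [-1.569, 0.001, 0.998]
ft_force: [-0.4, 0.8, -4.8]
finger_gap: 0.597
14.47 [0.5885 0.2138 0.0772] [-1.569e+00  1.300e-03  9.983e-01] [-0.4  0.8 -4.8] [0.13 0.17 0.02] 0.597
```

The force has returned to the bare weight, so the feet hang free in the grooves. One more 1.5° turn to the middle, then lower in small steps to feel them home.

```bash
python3 -m crank '{"offset":[[0,0.001,0],[0,0,0]],"delta_rot":[[0,0.028,0],[0,0,0]],"hand":[255,255]}'; python3 st.py;  python3 -m crank '{"offset":[[0,0.0007,0],[0,0,0]],"delta_rot":[[0,0,0],[0,0,0]],"hand":[255,255]}'; python3 st.py
```

```text
clock: 14.72
ee_pos: [0.5888, 0.2138, 0.0768]
ee_rot: [-1.57, 0.001, 0.97]
ft_force: [-1.1, -0.2, -4.7]
finger_gap: 0.594
14.72 [0.5888 0.2138 0.0768] [-1.5698e+00  8.0000e-04  9.7050e-01] [-1.1 -0.2 -4.7] [0.02 0.21 0.02] 0.594
clock: 14.98
ee_pos: [0.5891, 0.2138, 0.0766]
ee_rot: [-1.57, 0.0, 0.971]
ft_force: [-3.2, -0.1, -2.3]
finger_gap: 0.595
14.97 [0.5891 0.2138 0.0766] [-1.5704e+00  3.0000e-04  9.7120e-01] [-3.2 -0.1 -2.3] [-0.04  0.74  0.06] 0.595
```

```bash
python3 -m crank '{"offset":[[-0.0004,0,0.0005],[0,0,0]],"delta_rot":[[0,0,0],[0,0,0]],"hand":[255,255]}'; python3 st.py;  python3 -m crank '{"offset":[[0,0.0005,0],[0,0,0]],"delta_rot":[[0,0,0],[0,0,0]],"hand":[255,255]}'; python3 st.py
```

```text
clock: 15.22
ee_pos: [0.5889, 0.2139, 0.0767]
ee_rot: [-1.571, -0.0, 0.971]
ft_force: [-1.5, 0.1, -3.3]
finger_gap: 0.596
15.22 [0.5889 0.2139 0.0767] [-1.5711e+00 -4.0000e-04  9.7100e-01] [-1.5  0.1 -3.3] [0.03 0.31 0.05] 0.596
clock: 15.48
ee_pos: [0.589, 0.2138, 0.0765]
ee_rot: [-1.571, -0.0, 0.971]
ft_force: [-2.0, 0.6, -0.0]
finger_gap: 0.596
15.47 [0.589  0.2138 0.0765] [-1.5712e+00 -4.0000e-04  9.7100e-01] [-2.   0.6 -0. ] [0.01 0.46 0.04] 0.596
```

```bash
python3 -m crank '{"offset":[[-0.0005,0,0.0007],[0,0,0]],"delta_rot":[[0,0,0],[0,0,0]],"hand":[255,255]}'; python3 st.py;  python3 -m crank '{"offset":[[0,0,0],[0,0,0]],"delta_rot":[[0,0.017,0],[0,0,0]],"hand":[255,255]}'; python3 st.py
```

```text
clock: 15.72
ee_pos: [0.5879, 0.2138, 0.0759]
ee_rot: [-1.571, -0.0, 0.971]
ft_force: [0.4, -0.3, -3.6]
finger_gap: 0.597
15.72 [0.5879 0.2138 0.0759] [-1.5708e+00 -1.0000e-04  9.7100e-01] [ 0.4 -0.3 -3.6] [ 0.07  0.06 -0.03] 0.597
clock: 15.98
ee_pos: [0.5877, 0.214, 0.076]
ee_rot: [-1.57, -0.0, 0.954]
ft_force: [-1.7, 1.3, -2.8]
finger_gap: 0.594
15.97 [0.5877 0.214  0.076 ] [-1.5703e+00 -2.0000e-04  9.5390e-01] [-1.7  1.3 -2.8] [0.43 0.24 0.2 ] 0.594
```

The last 1° overshot, with the moment rising to 0.2 N·m and z going up, so the middle is just before it. Backing up and lowering.

```bash
python3 -m crank '{"offset":[[0,0.0005,0],[0,0,0]],"delta_rot":[[0,-0.015,0],[0,0,0]],"hand":[255,255]}'; python3 st.py;  python3 -m crank '{"offset":[[0,0.0005,0],[0,0,0]],"delta_rot":[[0,0,0],[0,0,0]],"hand":[255,255]}'; python3 st.py
```

```text
clock: 16.23
ee_pos: [0.5879, 0.2138, 0.0757]
ee_rot: [-1.571, -0.0, 0.969]
ft_force: [-0.0, 1.9, -2.3]
finger_gap: 0.595
16.23 [0.5879 0.2138 0.0757] [-1.5708e+00 -2.0000e-04  9.6930e-01] [-0.   1.9 -2.3] [0.28 0.28 0.02] 0.595
clock: 16.48
ee_pos: [0.588, 0.2139, 0.0755]
ee_rot: [-1.571, -0.0, 0.969]
ft_force: [-2.5, 0.3, 2.4]
finger_gap: 0.593
16.48 [0.588  0.2139 0.0755] [-1.571e+00 -4.000e-04  9.690e-01] [-2.5  0.3  2.4] [0.26 0.55 0.11] 0.593
```

The feet are 3.5 mm below the flat (home is 3.8 mm). I'll ease the grip so the mirror self-centres, then look.

```bash
python3 -m crank '{"offset":[[0,0,0],[0,0,0],[0,0,0]],"delta_rot":[[0,0,0],[0,0,0],[0,0,0]],"hand":[85,75,75]}'; python3 st.py; python3 held.py 2>/dev/null; python3 - <<'E'
from h import *
p=cams.read_camera('scene'); save(p,'shome',(310,130,420,250),5)
E
```

```text
clock: 16.85
ee_pos: [0.5881, 0.2137, 0.0752]
ee_rot: [-1.571, -0.0, 0.969]
ft_force: [0.7, -0.5, -0.3]
finger_gap: 0.705
16.85 [0.5881 0.2137 0.0752] [-1.5712e+00 -2.0000e-04  9.6880e-01] [ 0.7 -0.5 -0.3] [ 0.02  0.02 -0.05] 0.705
[  220  1527  6286   244  2194   689   360   596   815   979  1061  1189
  1340  1396  1837 11199  1646  4290  4183  2662  3633]
glass z rel 0.0479656114090327
fit c [0.58470403 0.21670433] r 0.029432326172022478 c-tcp [-0.00341077  0.00301362]
arms 85.35213338708002 z -0.005784604598774709 [np.float64(-4.804109627758153), np.float64(4.226663522223558), np.float64(nan)] 1361
arms 84.69988334201682 z -0.005774246886671178 [np.float64(1.6103441444467046), np.float64(-1.5552199920096679), np.float64(nan)] 1630
16.85 [0.58811481 0.21369071 0.07521836] [ 0.70554687 -0.45268976 -0.26026367]
```

View pics/shome.png

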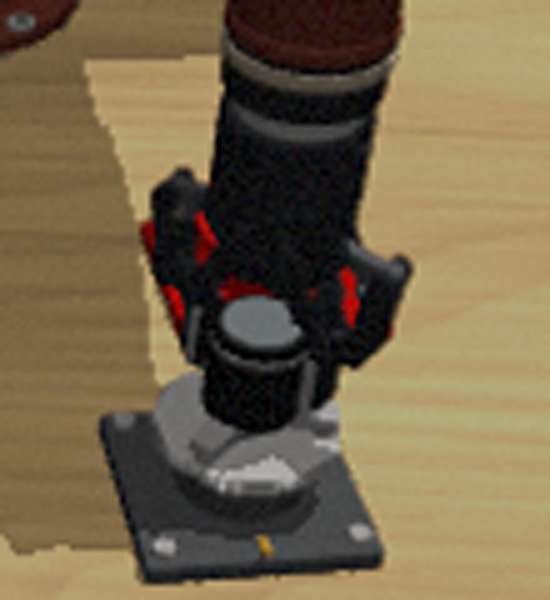

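The released mirror settled with its arms at 84.7° (grooves 84.5°) and all feet in. Regripping, then pressing.

```bash
python3 -m crank '{"offset":[[0,0,0],[0,0,0],[0,0,0],[0,0,0]],"delta_rot":[[0,0,0],[0,0,0],[0,0,0],[0,0,0]],"hand":[95,255,255,255]}'; python3 st.py
```

```text
clock: 17.45
ee_pos: [0.5881, 0.2139, 0.0754]
ee_rot: [-1.571, -0.001, 0.969]
ft_force: [-0.7, 1.1, 3.2]
finger_gap: 0.596
17.45 [0.5881 0.2139 0.0754] [-1.571e+00 -5.000e-04  9.691e-01] [-0.7  1.1  3.2] [ 0.33  0.06 -0.07] 0.596
```

```bash
python3 -m crank '{"offset":[[0,0.0006,0],[0,0,0]],"delta_rot":[[0,0,0],[0,0,0]],"hand":[255,255]}'; python3 st.py
```

```text
clock: 17.7
ee_pos: [0.5881, 0.214, 0.0753]
ee_rot: [-1.571, -0.001, 0.969]
ft_force: [-2.1, 0.7, 7.5]
finger_gap: 0.599
17.7 [0.5881 0.214  0.0753] [-1.5712e+00 -7.0000e-04  9.6910e-01] [-2.1  0.7  7.5] [ 0.24  0.48 -0.09] 0.599
```

```bash
python3 -m crank '{"offset":[[0,0.0009,0],[0,0,0]],"delta_rot":[[0,0,0],[0,0,0]],"hand":[255,255]}'; python3 st.py
```

```text
clock: 17.95
ee_pos: [0.5882, 0.2139, 0.0752]
ee_rot: [-1.572, -0.001, 0.969]
ft_force: [-5.3, -0.5, 12.6]
finger_gap: 0.599
17.95 [0.5882 0.2139 0.0752] [-1.5716e+00 -8.0000e-04  9.6910e-01] [-5.3 -0.5 12.6] [-0.    1.09 -0.06] 0.599
```

```bash
python3 -m crank '{"offset":[[-0.0004,0.0002,0.0005],[0,0,0]],"delta_rot":[[0,0,0],[0,0,0]],"hand":[255,255]}'; python3 st.py
```

```text
clock: 18.2
ee_pos: [0.5881, 0.2139, 0.0752]
ee_rot: [-1.572, -0.002, 0.969]
ft_force: [-2.6, 1.0, 12.5]
finger_gap: 0.599
18.2 [0.5881 0.2139 0.0752] [-1.5725 -0.0017  0.969 ] [-2.6  1.  12.5] [ 0.12  0.58 -0.1 ] 0.599
```

```bash
python3 -m crank '{"offset":[[-0.0003,0.0004,0.0003],[0,0,0]],"delta_rot":[[0,0,0],[0,0,0]],"hand":[255,255]}'; python3 st.py;python3 -m crank '{"offset":[[0,0,0],[0,0,0]],"delta_rot":[[0,0,0],[0,0,0]],"hand":[255,255]}'; python3 st.py
```

```text
clock: 18.45
ee_pos: [0.5881, 0.2139, 0.0752]
ee_rot: [-1.573, -0.002, 0.969]
ft_force: [-1.9, 0.6, 13.0]
finger_gap: 0.598
18.45 [0.5881 0.2139 0.0752] [-1.5731 -0.0023  0.9691] [-1.9  0.6 13. ] [ 0.15  0.43 -0.05] 0.598
clock: 18.7
ee_pos: [0.5881, 0.2139, 0.0751]
ee_rot: [-1.573, -0.002, 0.969]
ft_force: [-1.6, 1.5, 13.3]
finger_gap: 0.596
18.7 [0.5881 0.2139 0.0751] [-1.5731 -0.0022  0.9691] [-1.6  1.5 13.3] [ 0.11  0.49 -0.1 ] 0.596
```

```bash
python3 -m crank '{"offset":[[0,0.0002,0],[0,0,0],[0,0,0]],"delta_rot":[[0,0,0],[0,0,0],[0,0,0]],"hand":[255,255,255]}'; python3 st.py;python3 -m crank '{"offset":[[0,0,0],[0,0,0],[0,0,0]],"delta_rot":[[0,0,0],[0,0,0],[0,0,0]],"hand":[255,255,255]}'; python3 st.py
```

```text
clock: 19.08
ee_pos: [0.5881, 0.214, 0.0752]
ee_rot: [-1.573, -0.002, 0.969]
ft_force: [-3.0, 1.1, 13.5]
finger_gap: 0.596
19.07 [0.5881 0.214  0.0752] [-1.5732 -0.0023  0.9691] [-3.   1.1 13.5] [ 0.08  0.59 -0.05] 0.596
clock: 19.45
ee_pos: [0.5881, 0.2139, 0.0751]
ee_rot: [-1.573, -0.002, 0.969]
ft_force: [-2.1, 0.8, 14.6]
finger_gap: 0.596
19.45 [0.5881 0.2139 0.0751] [-1.5732 -0.0023  0.9691] [-2.1  0.8 14.6] [ 0.08  0.63 -0.09] 0.596
```

Pressed at 13–14.6 N for over a second. Unloading most of that, then letting go and backing off straight up.

```bash
python3 -m crank '{"offset":[[0,-0.001,0],[0,0,0],[0,0,0],[0,0,0],[0,0,0],[0,0,0]],"delta_rot":[[0,0,0],[0,0,0],[0,0,0],[0,0,0],[0,0,0],[0,0,0]],"hand":[255,255,85,70,40,0]}'; python3 st.py; python3 -m crank '{"offset":[[0,0,0],[0,0,0],[0,-0.02,0],[0,-0.04,0],[0,-0.05,0],[0,-0.05,0],[0,0,0],[0,0,0]],"delta_rot":[[0,0,0],[0,0,0],[0,0,0],[0,0,0],[0,0,0],[0,0,0],[0,0,0],[0,0,0]],"hand":[0,0,0,0,0,0,0,0]}'; python3 st.py
python3 - <<'E'
from h import *
p=cams.read_camera('wrist'); save(p,'wend'); np.save('wend.npy',p,allow_pickle=True)
q=cams.read_camera('scene'); save(q,'send')
d=p['depth']; f,cx,cy=K(p); Rm,_=cv2.Rodrigues(np.array(p['rvec'],float)); t=np.array(p['tvec'],float).ravel()
vv,uu=np.mgrid[0:420,0:560]
P=np.stack([(uu-cx)/f*d,(vv-cy)/f*d,d],-1); W=(P-t)@Rm
near=(np.hypot(W[...,0]-.588,W[...,1]-.213)<.07)&(d>0)
m=near&(W[...,2]>.112)&(W[...,2]<.135)
X=W[m]; c,r=cv2.minEnclosingCircle((X[:,:2]*1e3).astype(np.float32)); print('top',c,r,'z',np.median(X[:,2]))
g=np.linalg.lstsq(np.c_[X[:,:2]-X[:,:2].mean(0),np.ones(len(X))],X[:,2],rcond=None)[0]; print('tilt deg',np.degrees(np.arctan(g[:2])))
c=np.array(c)/1e3
dx=W[...,0]-c[0];dy=W[...,1]-c[1];rr=np.hypot(dx,dy);th=np.degrees(np.arctan2(dy,dx))
k=near&(rr>.034)&(rr<.048)&(W[...,2]>.063)&(W[...,2]<.08)
a=np.angle(np.exp(3j*np.radians(th[k])).sum(),deg=True)/3%120
print('arms',a,'n',k.sum())
for j in range(3):
    e=(th-a-120*j+180)%360-180; kk=k&(abs(e)<20); print(j,kk.sum(),np.median(W[...,2][kk]) if kk.sum() else None)
E
```

```text
clock: 20.2
ee_pos: [0.5867, 0.2136, 0.0736]
ee_rot: [-1.571, 0.0, 0.969]
ft_force: [-0.1, 0.6, 0.3]
finger_gap: 0.996
20.2 [0.5867 0.2136 0.0736] [-1.5705e+00  3.0000e-04  9.6890e-01] [-0.1  0.6  0.3] [ 0.01 -0.06 -0.03] 0.996
clock: 21.2
ee_pos: [0.587, 0.2137, 0.2346]
ee_rot: [-1.572, -0.001, 0.969]
ft_force: [0.5, -0.3, -0.2]
finger_gap: 1.0
21.2 [0.587  0.2137 0.2346] [-1.5715e+00 -8.0000e-04  9.6900e-01] [ 0.5 -0.3 -0.2] [ 0.03 -0.01 -0.03] 1.0
top (588.20703125, 213.32728576660156) 25.9472599029541 z 0.12272879615468048
tilt deg [ 2.07591382 -1.40534467]
arms 84.45723770848701 n 431
0 214 0.06948571281473885
1 217 0.06944356655503778
2 0 None
```

View pics/wend.png

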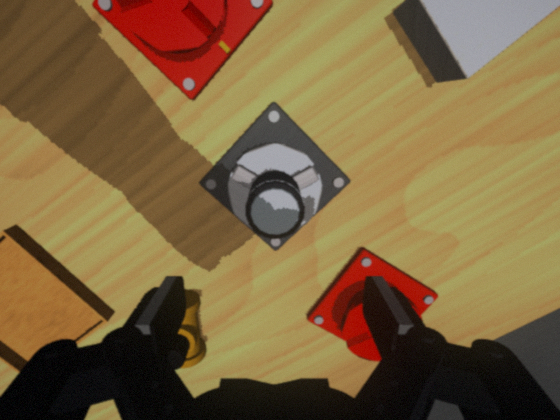

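View pics/send.png

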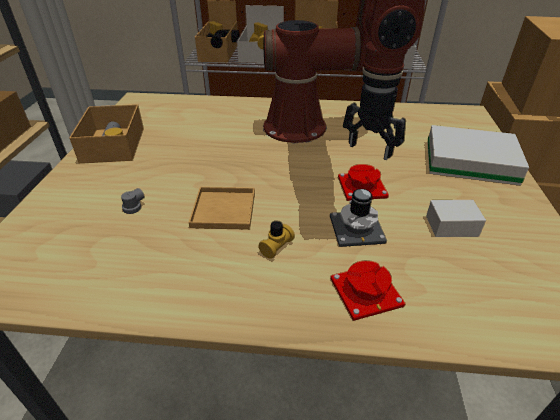

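```bash
python3 - <<'E'
from h import *
for n,c,lo,hi in [('wmir2.npy',(.5287,-.1836),.066,.085),('wend.npy',(.5882,.2133),.115,.13)]:
    p=np.load(n,allow_pickle=True).item()
    d=p['depth']; f,cx,cy=K(p); Rm,_=cv2.Rodrigues(np.array(p['rvec'],float)); t=np.array(p['tvec'],float).ravel()
    vv,uu=np.mgrid[0:420,0:560]
    W=(np.stack([(uu-cx)/f*d,(vv-cy)/f*d,d],-1)-t)@Rm
    m=(np.hypot(W[...,0]-c[0],W[...,1]-c[1])<.021)&(W[...,2]>lo)&(W[...,2]<hi)
    X=W[m]; g=np.linalg.lstsq(np.c_[X[:,:2]-X[:,:2].mean(0),np.ones(len(X))],X[:,2],rcond=None)[0]
    print(n,len(X),np.median(X[:,2]),np.degrees(np.arctan(g[:2])))
t=cams.read_camera('top')
for n,u,v in [('valve',271,181),('box',119,226),('elbow',411,220)]: print(n,np.round(px2w(t,u,v),3))
save(t,'topend')
E
python3 st.py
```

```text
wmir2.npy 3008 0.07504000932951424 [ 0.34161684 -0.02279061]
wend.npy 1785 0.1232031850873154 [ 0.37883997 -0.25761481]
valve [ 0.673 -0.002  0.083]
box [0.544 0.471 0.06 ]
elbow [ 0.549 -0.44   0.046]
21.35 [0.5862 0.2136 0.2327] [-1.5694e+00  1.2000e-03  9.6900e-01] [-0.3 -0.  -0.5] [-0.03 -0.02 -0.06] 1.001
```

Glass height rose 48.2 mm from the carton to the stand, exactly what home predicts (52.2 − 4.0 mm). It is level within the camera error, and the bystanders haven't moved. Handing in.

```bash
python3 -c "
from rig import manip; print(manip.sign_off())"
```

```text
the job is handed in; nothing more can be done
None
```

The mirror is seated on the grey stand, mirror up, with its feet in the grooves, and the job was handed in at about 21 s of the 64 s allowed.

**What I did:**
- **Pick-up:** I took the mirror out of the carton and set it lightly on the stand's flat top, about 14° off the groove angle I had seen in the wrist picture.
- **Feel:** Turning it clockwise at about 8 to 10 N, the feet began to drop after 8°. I followed them down, loosened the grip so the mirror could centre itself, and gripped it again.
- **Press and release:** I held it down at 12.5 to 14.6 N at the wrist for over a second, slightly under the 15 N asked, plus the mirror's own weight. Then I unloaded it, let go and backed off straight up.

**Last checks:**
- **Angle:** The arms are at 84.5°, against grooves at 84.5°.
- **Centre:** It is within about 0.5 mm of the stand's measured centre.
- **Height:** The glass is 48.2 mm higher than it was in the carton, exactly as "feet home" predicts.
- **Level:** The two arms in view are at equal height and the glass is level within camera error. A first tilt reading of about 2° disagreed because it included points on the cylinder's side. The third arm was hidden behind the cylinder, so I did not see that foot directly.
- **Bystanders:** The valve, white box and elbow have not moved. The gripper was clear of everything.
- **While pressing:** A side force of up to about 5 N showed. I shifted the tool to relieve it, and 2 to 3 N remained until release.

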